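Put the ink cups away under their dust lid

ROBOT

A 6-joint arm with a two-finger parallel gripper is mounted at the origin on a cart in front of the work surface, level with it; the furniture and walls round the work are solid. World frame = base frame: x ahead of the robot, y to its left, z up, the work surface at z = 0. Lengths are in m, angles in rad, forces in N, time in s.
With the tool pointing down it reaches from about 0.35 to 0.8 m from the base axis. Payload 7.3 kg.
Tool frame: the origin (TCP) lies between the finger pads; the fingertips stand 25 mm ahead of it and the grasp point (between the pads) lies 6 mm ahead of it (r.tip_extent is the distance from the TCP to the fingertips, in m); z points along the fingers, y is the direction in which the jaws open and shut (so a half turn about z gives the same grasp; the last joint's range is limited). The gripper opens to 85 mm and grips with 20 to 120 N. Pads are 22 mm wide; open, the fingers measure 114 mm over their backs; the gripper's body (76 mm by 85 mm) begins 54 mm behind the grasp point. The pads swing forward as they close: fully open they stand 13 mm farther back than shut.
Start: joints at [1.177, 0.342, 1.524, -0, 1.275, -0.146], TCP at [0.129, 0.509, 0.256] pointing down, gripper open.
Joint ranges: [-2.53, 2.53], [-0.77, 2.02], [0.04, 2.7], [-1, 4.14], [0.28, 2.66], [-3.11, 3.11]. Speed limits (rad/s): [2.57, 2.57, 3.14, 3.14, 3.14, 3.14].

INTERFACE

Orientations are given as a unit quaternion [x, y, z, w].
In Python, from workcell import r, command_gripper, optics gives the robot as it stands. The module is installed in compiled form; this text tells all that it offers. Calls block until the motion is done:
- r.reach(position, orientation): joint-space move of the TCP to a pose.
- r.move_straight(position, orientation=None, speed=0.15, max_force=None): straight line of the TCP; orientation=None keeps the orientation; speed is the mean speed in m/s. With max_force (N) it stops when the force on the tool has changed by that much, and returns True; else False.
- r.movej(angles): joint-space move.
- command_gripper(opening, force=None): finger opening in m; force is the grip in N (None keeps the last); returns when the fingers have stopped.
- r.hold(seconds).
- r.solve_ik(position, orientation): joint angles nearest the present ones, or None.
- r.read_state(): the state.
- optics.get_image(name): name is "side" or "top" or "wrist"; returns (picture, depth): 384x512x3 uint8, red, green, blue; 384x512 float32, m along the optical axis (not along the pixel's ray), 0 where there is no reading.
- optics.camera_model(name): a dict with "K" (3x3 intrinsics, pixels), "R" (3x3) and "t" (3): a world point X has camera coordinates R X + t; the wrist camera has in their place "tool_from_camera" (4x4, takes a point from camera to tool coordinates, whose origin is the TCP and whose axes are the flange's). Camera axes: x right, y down, z forward; pixel columns grow to the right and rows downward; lengths in m; the calibration is good to about 2 mm. A picture is of the moment at which its call begins: read the wrist's pose just before it. camera_model takes no time and is no camera call.
A pose or a line that the arm cannot do raises r.PlanningError and nothing moves.
- r.finish_job(): hands the job in, once; it reports no verdict.
The state is a dict: "time_s": time; "joint_positions": joint angles; "dq": joint speeds; "tau": joint torques, N m; "eef_pos": TCP position; "eef_rot": TCP orientation; "contact_force": force on the tool from outside, world axes, zero at the start; "torque": the same for the moment, N m; "grip_width": finger opening in m.
Only numpy, scipy, OpenCV 4.12 (cv2) and the standard library are available. Lean on these libraries where they do the work, as an engineer would, in place of code of your own. Each camera call takes 0.05 s, during which the arm holds its last target. There are 200 camera calls.

TASK

Put the washed ink-mixing cups away: move any muller left in a cup to the wooden tool tray, nest all the metal cups upright one in another in the ring of the wooden stand, each fully down on the one below, and close the top cup with the dust lid, pressed in until its flange lies flat on the rim all round. Leave the other things on the table where they are.

Things in the scene. Friction and masses are not known exactly. Their poses are not given: they have to be found in the camera images.
- cup_a: a plain metal mixing cup, 70 mm high, 0.12 kg: tapered body (outside 40 mm across at the foot, 52 mm at 40 mm up), then a step out (stacking shoulder) to a straight collar 60 mm across outside, 55 mm inside, from 40 mm up to the rim. Inner floor 4 mm up. Origin: centre of the underside, z up. Nested in another it sinks until its shoulder lies on the lower rim, 30 mm higher than that cup
- cup_b: a metal mixing cup exactly like cup_a; origin at the centre of the underside, z up
- cup_c: a metal mixing cup exactly like cup_a; origin at the centre of the underside, z up. May be absent
- cup_d: a metal mixing cup exactly like cup_a; origin at the centre of the underside, z up. May be absent
- cup_e: a metal mixing cup exactly like cup_a; origin at the centre of the underside, z up. May be absent
- muller_1: a small ink muller (pestle) that stands upright in a cup and sticks out of it: 105 mm high, 0.09 kg, round flat foot 28 mm across and 12 mm high, neck 13 mm, round wooden handle 18 mm across from 62 mm up to the top. Origin: centre of the foot's underside, z along the handle. May be absent
- muller_2: a second muller exactly like muller_1, in another cup. May be absent
- muller_1_mid (a point): point on the axis of muller_1, 30 mm above its foot, about its centre of mass
- muller_2_mid (a point): the same point of muller_2
- lid: the dust lid, metal, 0.11 kg, 39 mm high: a plug 49 mm across from 0 to 14 mm, a flange 60 mm across from 14 to 17 mm, a round knob 20 mm across from 17 to 39 mm up. Origin: centre of the plug's underside, z up through the knob
- lid_flange (a point): centre of the flange's underside, 14 mm above the lid's origin; level with the cup's rim (70 mm up the cup) when home. Three spring leaves round the plug catch on the rim: a lid just laid on stands 5 to 7 mm proud, and goes home when pressed straight down with about 6 to 12 N
- stand: the fixed wooden stand for the stack, a round foot 116 mm across and 12 mm high with a flared steel ring in the middle that stands 22 mm above the foot, 44 mm across inside at the bottom, 50 mm inside and 57 mm outside at its mouth. Origin: centre of its underside
- seat (a point): centre of the seat in the stand, inside the ring, 12 mm above the table: the lowest cup's foot stands here
- tray: the fixed shallow wooden tool tray, 160 x 120 mm, 30 mm high, floor and walls 7 mm thick, empty. Origin: centre of its underside, x along the 160 mm side, y along the 120 mm side
- jar: a fixed glass jar with smooth straight sides, 68 mm across, 85 mm high, a bystander that is no part of the set. Origin: centre of its underside
- brass_block: a loose brass block, 54 x 18 x 22 mm, a bystander. Origin: centre of its underside
- sort: a loose wooden type block, 44 x 36 x 23 mm, a bystander. Origin: centre of its underside
- quoin: a loose dark metal quoin, 44 x 20 x 18 mm, a bystander. Origin: centre of its underside
There are look-alikes about, which are no part of the job. Leave any red look-alike of the cup_b alone.

How it is judged:
At the end, for the whole second after the job is handed in: every cup stands upright (0.06 rad) in the stand, within 10 mm of the seat's axis and 3 mm of a fully nested height (12 mm plus a multiple of 30 mm); the lid is home in the top cup within 2.5 mm; each muller's middle point is over the tray, under 55 mm high; all at rest ((z of cup_a in the frame of stand between 0.009 and 0.015 m or z of cup_a in the frame of stand between 0.039 and 0.045 m or z of cup_a in the frame of stand between 0.069 and 0.075 m or z of cup_a in the frame of stand between 0.099 and 0.105 m or z of cup_a in the frame of stand between 0.129 and 0.135 m) and horizontal distance between each of cup_a, cup_b, cup_c, cup_d, cup_e and seat below 0.01 m and angle between each of cup_a, cup_b, cup_c, cup_d, cup_e's own z axis and vertical below 0.06 rad and linear speed of each of cup_a, cup_b, cup_c, cup_d, cup_e, lid, muller_1, muller_2 below 0.02 m/s and (z of cup_b in the frame of stand between 0.009 and 0.015 m or z of cup_b in the frame of stand between 0.039 and 0.045 m or z of cup_b in the frame of stand between 0.069 and 0.075 m or z of cup_b in the frame of stand between 0.099 and 0.105 m or z of cup_b in the frame of stand between 0.129 and 0.135 m) and (z of cup_c in the frame of stand between 0.009 and 0.015 m or z of cup_c in the frame of stand between 0.039 and 0.045 m or z of cup_c in the frame of stand between 0.069 and 0.075 m or z of cup_c in the frame of stand between 0.099 and 0.105 m or z of cup_c in the frame of stand between 0.129 and 0.135 m) and (z of cup_d in the frame of stand between 0.009 and 0.015 m or z of cup_d in the frame of stand between 0.039 and 0.045 m or z of cup_d in the frame of stand between 0.069 and 0.075 m or z of cup_d in the frame of stand between 0.099 and 0.105 m or z of cup_d in the frame of stand between 0.129 and 0.135 m) and (z of cup_e in the frame of stand between 0.009 and 0.015 m or z of cup_e in the frame of stand between 0.039 and 0.045 m or z of cup_e in the frame of stand between 0.069 and 0.075 m or z of cup_e in the frame of stand between 0.099 and 0.105 m or z of cup_e in the frame of stand between 0.129 and 0.135 m) and (z of lid in the frame of stand between 0.0655 and 0.0705 m or z of lid in the frame of stand between 0.0955 and 0.1005 m or z of lid in the frame of stand between 0.1255 and 0.1305 m or z of lid in the frame of stand between 0.1555 and 0.1605 m or z of lid in the frame of stand between 0.1855 and 0.1905 m) and horizontal distance between lid and seat below 0.012 m and angle between lid's own z axis and vertical below 0.045 rad and x of muller_1_mid in the frame of tray between -0.08 and 0.08 m and y of muller_1_mid in the frame of tray between -0.06 and 0.06 m and z of each of muller_1_mid, muller_2_mid in the frame of tray below 0.055 m and x of muller_2_mid in the frame of tray between -0.08 and 0.08 m and y of muller_2_mid in the frame of tray between -0.06 and 0.06 m); the robot touches nothing.
It fails at once if the brass block is pushed more than 3 cm from where it lay (distance of brass_block from where it was at the start of the episode above 0.03 m).
It fails at once if the wooden type block is pushed more than 3 cm from where it lay (distance of sort from where it was at the start of the episode above 0.03 m).
It fails at once if the quoin is pushed more than 3 cm from where it lay (distance of quoin from where it was at the start of the episode above 0.03 m).
Of cup_c, cup_d, cup_e only 2 to 3 are there at a start; the rules pass over those that are not, and their reading is None.
Of muller_1, muller_2 only 1 to 2 are there at a start; the rules pass over those that are not, and their reading is None.
At some moment in a run one of lid may be knocked a few centimetres aside while the robot is not near it.
It also fails if it takes over 210 s, if anything falls off the work surface, if the arm or the gripper's body presses on something with over 40 N, if the wrist force passes 120 N, or if a joint passes its speed limit or range.

## Working session

There is one attempt and no reset: what is moved stays moved. The work goes in short steps, each a Python script; the robot and the scene stay as the last script left them, time stands still between calls to the robot, and variables do not carry over. Pictures are saved under pics/ and viewed, about 12 in all and at most 16, crops included, and the job is handed in when it is done.

```bash
mkdir -p pics; python3 - <<'E'
from workcell import r, optics
import cv2,numpy as np
s=r.read_state();print(s)
for n in("top","side"):
    p,d=optics.get_image(n);cv2.imwrite(f"pics/{n}0.png",cv2.resize(p[:,:,::-1],(768,576)));np.savez(f"{n}0.npz",p=p,d=d)
    print(n,optics.camera_model(n))
print(optics.camera_model("wrist"))
E
```

```text
{'time_s': 0.0, 'joint_positions': array([ 1.17698681e+00,  3.42701657e-01,  1.52500291e+00, -2.61785515e-05,
        1.27534770e+00, -1.45946198e-01]), 'dq': array([ 1.01544679e-03, -4.89937957e-05, -4.17687549e-04, -1.78946493e-03,
        1.38605397e-04, -1.65138429e-03]), 'tau': array([-3.89114916e-06, -4.33681118e+01, -2.46008259e+01, -6.40619146e-05,
        7.92388018e-03, -1.72041598e-05]), 'eef_pos': array([0.12862486, 0.50864553, 0.25564176]), 'eef_rot': array([ 1.23610831e-01,  9.92330504e-01, -7.06731351e-04, -1.82511189e-04]), 'contact_force': array([-0.07889455, -0.54582938, -0.9871521 ]), 'torque': array([ 0.00502413,  0.03268736, -0.01919459]), 'grip_width': 0.08539413918538644}
top {'K': array([[362.66001632,   0.        , 251.69789701],
       [  0.        , 362.66001632, 195.7922759 ],
       [  0.        ,   0.        ,   1.        ]]), 'R': array([[ 0.02971723, -0.99944553,  0.01501746],
       [-0.98573185, -0.03179313, -0.16529345],
       [ 0.16567926, -0.00989112, -0.98613009]]), 't': array([-0.01495357,  0.60496133,  0.88089936])}
side {'K': array([[445.1632
[... 162 characters left out ...]
1, -0.29494208, -0.00930599],
       [-0.17599758,  0.59489328, -0.78430022],
       [ 0.23685921, -0.74773736, -0.62031166]]), 't': array([0.54948859, 0.16067554, 0.9606842 ])}
{'K': array([[307.0698325 ,   0.        , 253.45995839],
       [  0.        , 307.0698325 , 191.96840595],
       [  0.        ,   0.        ,   1.        ]]), 'tool_from_camera': array([[-7.19343971e-04, -9.44735853e-01, -3.27831742e-01,
         8.43125640e-02],
       [ 9.99999506e-01, -9.04521782e-04,  4.12377827e-04,
         9.70986611e-04],
       [-6.86119070e-04, -3.27831284e-01,  9.44736036e-01,
        -1.18903403e-01],
       [ 0.00000000e+00,  0.00000000e+00,  0.00000000e+00,
         1.00000000e+00]])}
```

View pics/top0.png

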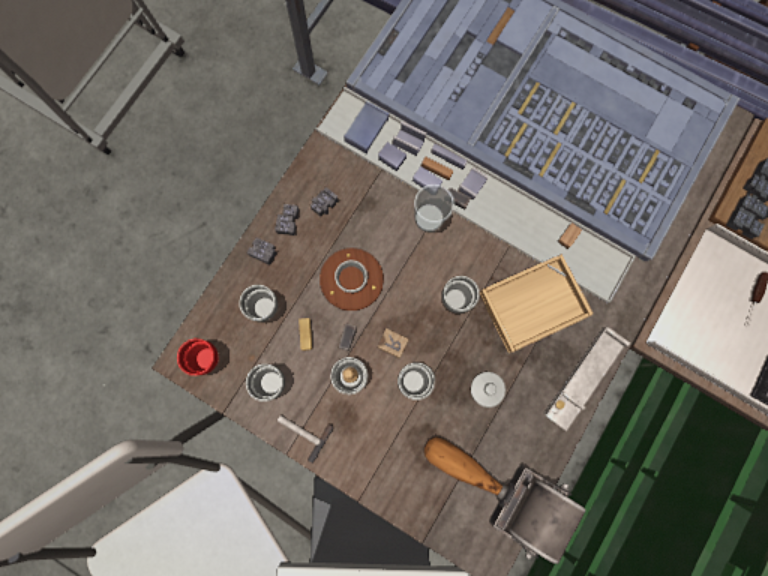

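View pics/side0.png

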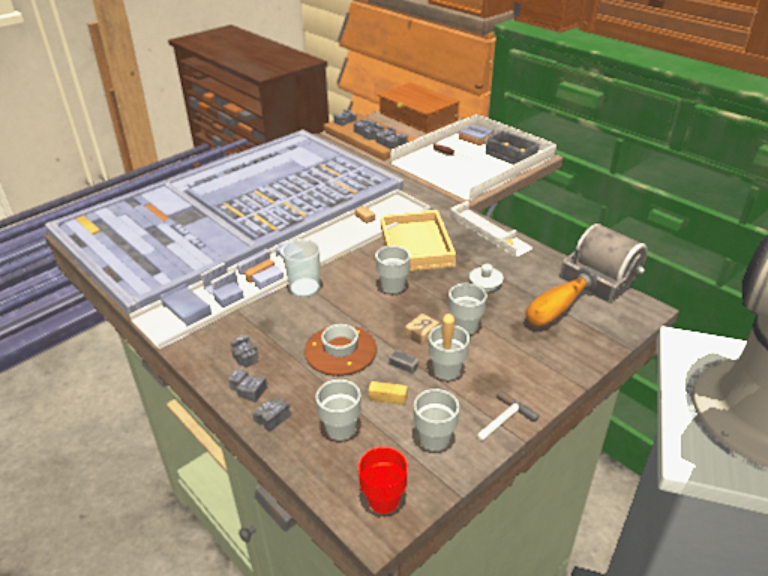

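The metal cups in the 768-px top view are at (258,303), (265,382), (350,376) with a muller, (416,380) and (460,294). Other things there:
- **Look-alikes:** red cup at (198,357), which must be left alone, and the glass jar at (433,208).
- **Targets:** lid (488,390), stand (351,279), tray (537,303).
- **Bystanders:** brass block (306,333), quoin (347,337), type block (393,343).

Next I'll turn these into positions.

```bash
cat > h.py <<'E'
import numpy as np,cv2
from scipy.optimize import least_squares
def cloud(optics,name,d,T=None):
    m=optics.camera_model(name);v,u=np.mgrid[:384,:512];K=m["K"]
    C=np.stack([(u-K[0,2])/K[0,0]*d,(v-K[1,2])/K[1,1]*d,d],-1)
    if T is not None:
        M=T@m["tool_from_camera"];return C@M[:3,:3].T+M[:3,3]
    return (C-m["t"])@m["R"]
def pix(optics,name,X):
    m=optics.camera_model(name);c=m["R"]@X+m["t"];return (m["K"]@c/c[2])[:2]
def circ(P,r0=None):
    c0=np.r_[P.mean(0),r0 or .03]
    f=(lambda p:np.hypot(*(P-p[:2]).T)-r0) if r0 else (lambda p:np.hypot(*(P-p[:2]).T)-p[2])
    return least_squares(f,c0,loss="soft_l1",f_scale=.001).x
E
python3 - <<'E'
from workcell import optics
from h import *
z=np.load("top0.npz");W=cloud(optics,"top",z["d"]);ok=z["d"]>0
def near(px,rad):
    v,u=np.mgrid[:384,:512];return ok&(np.hypot(u-px[0]/1.5,v-px[1]/1.5)<rad)
tab=W[near((330,460),60)&(abs(W[...,2])<.02)];print("table z",np.median(tab[:,2]))
for n,px,zl,zh in [("c1",(258,303),.062,.078),("c2",(265,382),.062,.078),("c3",(350,376),.062,.078),("c4",(416,380),.062,.078),("c5",(460,294),.062,.078),("red",(198,357),.062,.078),("jar",(433,208),.077,.093),("lidflange",(488,390),.013,.024),("lidknob",(488,390),.034,.045),("ring",(351,279),.029,.039),("foot",(351,279),.008,.016),("muller",(350,376),.085,.13),
 ("brass",(306,333),.017,.027),("sort",(393,343),.017,.028),("quoin",(347,337),.013,.023)]:
    m=near(px,24 if n!="foot" else 30)&(W[...,2]>zl)&(W[...,2]<zh);P=W[m]
    # isolate
    if len(P)<5: print(n,len(P));continue
    q=circ(P[:,:2]); rd=.0288 if n[0]=="c" or n=="red" else None
    print(n,len(P),np.round(q,4),"fixr",np.round(circ(P[:,:2],rd)[:2],4) if rd else "","zmed %.4f"%np.median(P[:,2]),"mean",np.round(P.mean(0)[:2],3),"rect",[np.round(a,3) for a in cv2.minAreaRect((P[:,:2]).astype(np.float32))])
m=near((537,303),50)&(W[...,2]>.022)&(W[...,2]<.036);P=W[m];print("tray",cv2.minAreaRect(P[:,:2].astype(np.float32)),np.median(P[:,2]))
# max interior heights in cups
for n,px in [("c1",(258,303)),("c2",(265,382)),("c4",(416,380)),("c5",(460,294))]:
    print(n,"zmax",W[near(px,20)][:,2].max())
big=(W[...,2]>.045)&ok
for px in [(440,450),(470,470),(320,440),(540,500),(590,370),(440,180)]: print(px,np.round(W[int(px[1]/1.5),int(px[0]/1.5)],3))
E
```

```text
table z -8.333873660621777e-05
c1 104 [0.5823 0.2051 0.0285] fixr [0.5823 0.2051] zmed 0.0691 mean [0.582 0.206] rect [array([0.582, 0.205]), array([0.059, 0.058]), np.float64(65.004)]
c2 102 [0.4513 0.1852 0.0284] fixr [0.4514 0.1852] zmed 0.0693 mean [0.451 0.185] rect [array([0.452, 0.185]), array([0.058, 0.058]), np.float64(1.211)]
c3 83 [0.4664 0.0481 0.0285] fixr [0.4664 0.048 ] zmed 0.0699 mean [0.467 0.051] rect [array([0.467, 0.048]), array([0.058, 0.057]), np.float64(65.386)]
c4 86 [ 0.4609 -0.0619  0.0284] fixr [ 0.4609 -0.0619] zmed 0.0697 mean [ 0.461 -0.065] rect [array([ 0.461, -0.062]), array([0.056, 0.059]), np.float64(1.667)]
c5 96 [ 0.6083 -0.1348  0.0284] fixr [ 0.6082 -0.1348] zmed 0.0694 mean [ 0.609 -0.135] rect [array([ 0.608, -0.134]), array([0.057, 0.058]), np.float64(1.406)]
red 116 [0.4891 0.3    0.0284] fixr [0.4892 0.3   ] zmed 0.0689 mean [0.489 0.3  ] rect [array([0.489, 0.3  ]), array([0.056, 0.059]), np.float64(2.341)]
jar 133 [ 0.759  -0.0854  0.0319] fixr  zmed 0.0840 mean [ 0.762 -0.087] rect [array([ 0.76 , -0.086]), array([0.065, 0.067]), np.flo
[... 913 characters left out ...]
 fixr  zmed 0.0224 mean [ 0.523 -0.025] rect [array([ 0.511, -0.037]), array([0.089, 0.049]), np.float64(40.347)]
quoin 165 [0.5147 0.0275 0.0369] fixr  zmed 0.0180 mean [0.526 0.048] rect [array([0.525, 0.03 ]), array([0.073, 0.116]), np.float64(76.906)]
tray ((0.5831635594367981, -0.2863011956214905), (0.2038775384426117, 0.23560866713523865), 27.915695190429688) 0.029626788264085963
c1 zmax 0.0738629643077309
c2 zmax 0.07390075750711445
c4 zmax 0.07458195953365301
c5 zmax 0.07359221658504965
(440, 450) [ 0.349 -0.106  0.048]
(470, 470) [ 0.32  -0.154  0.051]
(320, 440) [0.356 0.095 0.011]
(540, 500) [ 0.28  -0.263  0.069]
(590, 370) [ 0.49  -0.375  0.006]
(440, 180) [ 0.824 -0.103  0.024]
```

```bash
cat >> h.py <<'E'
def q(a): return [-np.sin(a/2),np.cos(a/2),0,0]   # tool down, a=0: jaws along world y
E
python3 - <<'E'
from workcell import r,optics
from h import *
z=np.load("top0.npz");W=cloud(optics,"top",z["d"]);print("tray",W[202,358],"tip",r.tip_extent)
d=[W[int(v/1.5),int(u/1.5)] for u,v in [(487,292),(560,260),(588,314),(514,346)]];print(np.round(d,3))
for n,p in dict(muller=(.468,.048,.1),tray=(.575,-.27,.2),c1=(.582,.205,.07),c2=(.451,.185,.07),c4=(.461,-.062,.07),c5=(.608,-.135,.07),lid=(.451,-.191,.04),stack=(.64,.0525,.35)).items():
    for a in(0,-.3,.3):
        j=r.solve_ik(p,q(a));print(n,a,None if j is None else np.round(j,2))
t=cv2.resize(z["p"][150:290,110:350],(800,467),interpolation=3);cv2.imwrite("pics/crop0.png",t[:,:,::-1])
E
```

```text
tray [ 0.6047273  -0.28342271  0.00695195] tip 0.025
[[ 0.62  -0.187  0.028]
 [ 0.682 -0.32   0.024]
 [ 0.586 -0.366  0.028]
 [ 0.528 -0.239  0.007]]
muller 0 [-0.06  0.44  1.87 -0.    0.82 -1.63]
muller -0.3 [-0.06  0.44  1.87 -0.    0.82 -1.33]
muller 0.3 [-0.06  0.44  1.87 -0.    0.82 -1.93]
tray 0 [-0.56  0.59  1.28 -0.    1.27 -2.13]
tray -0.3 [-0.56  0.59  1.28 -0.    1.27 -1.83]
tray 0.3 [-0.56  0.59  1.28 -0.    1.27 -2.43]
c1 0 [ 0.21  0.7   1.47 -0.    0.97 -1.36]
c1 -0.3 [ 0.21  0.7   1.47 -0.    0.97 -1.06]
c1 0.3 [ 0.21  0.7   1.47 -0.    0.97 -1.66]
c2 0 [ 0.23  0.52  1.85 -0.    0.77 -1.34]
c2 -0.3 [ 0.23  0.52  1.85 -0.    0.77 -1.04]
c2 0.3 [ 0.23  0.52  1.85 -0.    0.77 -1.64]
c4 0 [-0.3   0.49  1.91 -0.    0.74 -1.87]
c4 -0.3 [-0.3   0.49  1.91 -0.    0.74 -1.57]
c4 0.3 [-0.3   0.49  1.91 -0.    0.74 -2.17]
c5 0 [-0.34  0.71  1.45 -0.    0.98 -1.91]
c5 -0.3 [-0.34  0.71  1.45 -0.    0.98 -1.61]
c5 0.3 [-0.34  0.71  1.45 -0.    0.98 -2.21]
lid 0 [-0.56  0.57  1.87 -0.    0.7  -2.13]
lid -0.3 [-0.56  0.57  1.87 -0.    0.7  -1.83]
lid 0.3 [-0.56  0.57  1.87 -0.    0.7  -2.43]
stack 0 [-0.04  0.53  0.97 -0.    1.64 -1.61]
stack -0.3 [-0.04  0.53  0.97 -0.    1.64 -1.31]
stack 0.3 [-0.04  0.53  0.97 -0.    1.64 -1.91]
```

View pics/crop0.png

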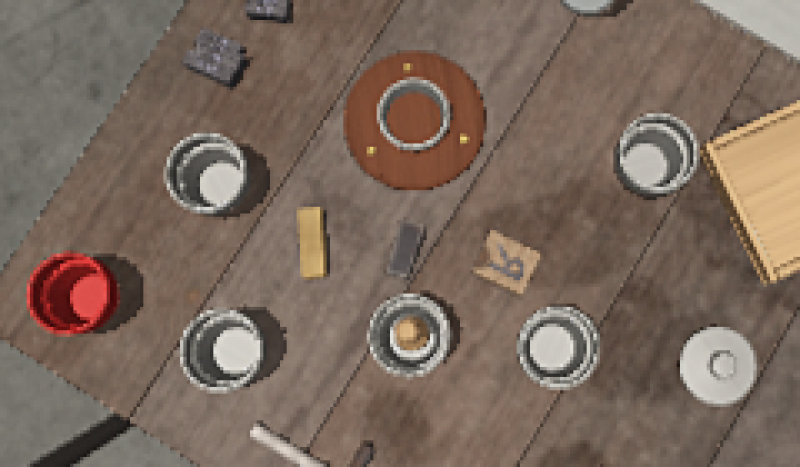

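The crop shows five open grey cups. The one at (410,333) holds the only muller, the red cup is at (70,292), and the ring at (413,115) is empty. I'll move the muller first.

```bash
python3 - <<'E'
from workcell import r,optics,command_gripper as g
from h import *
x,y=.468,.048
r.reach((x,y,.20),q(0)); print(r.read_state()["time_s"])
g(.045); r.move_straight((x,y,.101)); g(0,40)
s=r.read_state();print("w",s["grip_width"],s["time_s"])
r.move_straight((x,y,.25),speed=.2); print("w",r.read_state()["grip_width"])
tx,ty=.604,-.28
r.reach((tx,ty,.25),q(0)); hit=r.move_straight((tx,ty,.095),speed=.1,max_force=5)
s=r.read_state();print(hit,s["eef_pos"],s["grip_width"],s["time_s"])
E
```

```text
2.1667
w 0.01715032668297891 3.8083
w 0.01677170317019349
True [ 0.60334823 -0.27966465  0.10435841] 0.017084052404037764 7.3417
```

```bash
cat >> h.py <<'E'
S=np.array([.6395,.0526])
def cup(r,optics,g,c,k,a=0,h=.067,ap=.12):
    """pick cup at c, put as k-th (0=lowest) on the stand; returns rim check"""
    x,y=c; zf=.012+.03*k; Z=max(.25,zf+.15+h)
    r.reach((x,y,ap+.05),q(a)); g(.085); r.move_straight((x,y,h),speed=.12); g(0,50)
    w=r.read_state()["grip_width"]; r.move_straight((x,y,Z),speed=.25)
    print("grip",w,r.read_state()["grip_width"])
    r.reach((*S,Z),q(0)); r.move_straight((*S,zf+h+.045),speed=.2)
    hit=r.move_straight((*S,zf+h-.003),speed=.05,max_force=6)
    p=r.read_state()["eef_pos"]; print("hit",hit,"foot z %.4f want %.3f"%(p[2]-h,zf),p[:2])
    g(.085); r.move_straight((*S,zf+h+.13),speed=.25)
def wpic(r,optics,name):
    from scipy.spatial.transform import Rotation as Ro
    s=r.read_state();T=np.eye(4);T[:3,:3]=Ro.from_quat(s["eef_rot"]).as_matrix();T[:3,3]=s["eef_pos"]
    p,d=optics.get_image("wrist");cv2.imwrite(f"pics/{name}.png",p[:,:,::-1]);return p,d,cloud(optics,"wrist",d,T)
def rim(r,optics,z,name="w"):
    p,d,W=wpic(r,optics,name);m=(d>0)&(np.hypot(W[...,0]-S[0],W[...,1]-S[1])<.04)&(abs(W[...,2]-z)<.015)
    P=W[m];t=P[P[:,2]>np.percentile(P[:,2],90)-.004] if len(P) else P
    if len(t)<10: print("rim: none",len(t));return
    A=np.c_[t[:,:2]-S,np.ones(len(t))];n=np.linalg.lstsq(A,t[:,2],rcond=None)[0]
    print("rim z %.4f want %.3f n=%d tilt %.3f c,r"%(np.median(t[:,2]),z,len(t),np.hypot(n[0],n[1])),np.round(circ(t[:,:2]),4))
E
python3 - <<'E'
from workcell import r,optics,command_gripper as g
from h import *
g(.045); r.move_straight((.604,-.28,.25),speed=.25)
cup(r,optics,g,(.4666,.048),0); rim(r,optics,.082,"w0"); print(r.read_state()["time_s"])
E
```

```text
grip 0.05882970414784662 0.05868067636809807
hit True foot z 0.0132 want 0.012 [0.6392957  0.05262684]
rim z 0.0829 want 0.082 n=737 tilt 0.006 c,r [0.6383 0.0548 0.0284]
15.975
```

View pics/w0.png

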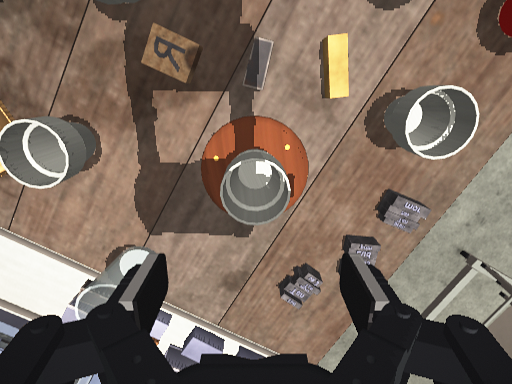

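The cup at (255,190) sits upright in the ring and the rim height matches. Next two cups, with the same check after each.

```bash
python3 - <<'E'
from workcell import r,optics,command_gripper as g
from h import *
for k,c in ((1,(.461,-.0619)),(2,(.6083,-.1348))):
    r.reach((*c,.26),q(0))
    cup(r,optics,g,c,k); rim(r,optics,.082+.03*k,f"w{k}"); print(r.read_state()["time_s"])
E
```

```text
grip 0.058786153240993955 0.05876620444997055
hit True foot z 0.0432 want 0.042 [0.63920408 0.05238877]
rim z 0.1128 want 0.112 n=739 tilt 0.006 c,r [0.6383 0.054  0.0284]
23.2583
grip 0.0589732560101153 0.059029885455425445
hit True foot z 0.0733 want 0.072 [0.6393259  0.05227873]
rim z 0.1428 want 0.142 n=727 tilt 0.004 c,r [0.6388 0.0536 0.0284]
30.4917
```

```bash
python3 - <<'E'
from workcell import r,optics,command_gripper as g
from h import *
for k,c in ((3,(.5823,.2051)),(4,(.4514,.1852))):
    r.reach((*c,.26),q(0))
    cup(r,optics,g,c,k); rim(r,optics,.082+.03*k,f"w{k}"); print(r.read_state()["time_s"])
r.movej([1.177,0.342,1.524,0,1.275,-.146])
for n in("top","side"):
    p,d=optics.get_image(n);cv2.imwrite(f"pics/{n}1.png",cv2.resize(p[:,:,::-1],(768,576)));np.savez(f"{n}1.npz",p=p,d=d)
z=np.load("top1.npz");W=cloud(optics,"top",z["d"])
reg=lambda x0,x1,y0,y1,a,b:W[(W[...,0]>x0)&(W[...,0]<x1)&(W[...,1]>y0)&(W[...,1]<y1)&(W[...,2]>a)&(W[...,2]<b)]
P=reg(.60,.68,.01,.09,.195,.21);print("top rim",circ(P[:,:2]),np.median(P[:,2]))
P=reg(.35,.56,-.26,-.09,.035,.042);print("knob",len(P),cv2.minAreaRect(P[:,:2].astype(np.float32)),np.median(P[:,2]))
print("t",r.read_state()["time_s"])
E
```

```text
grip 0.0584938181641349 0.05868822768766597
hit True foot z 0.1033 want 0.102 [0.63937041 0.05208862]
rim z 0.1728 want 0.172 n=733 tilt 0.005 c,r [0.6389 0.0538 0.0284]
37.65
grip 0.05879314014544555 0.05858872851671621
hit True foot z 0.1332 want 0.132 [0.63955936 0.05201006]
rim z 0.2028 want 0.202 n=748 tilt 0.005 c,r [0.6386 0.0538 0.0284]
45.4
top rim [0.63810904 0.05194674 0.02844582] 0.20150700523066173
knob 81 ((0.3966667354106903, -0.15332525968551636), (0.039807092398405075, 0.14595404267311096), 46.01709747314453) 0.03950857389617418
t 47.95
```

View pics/top1.png

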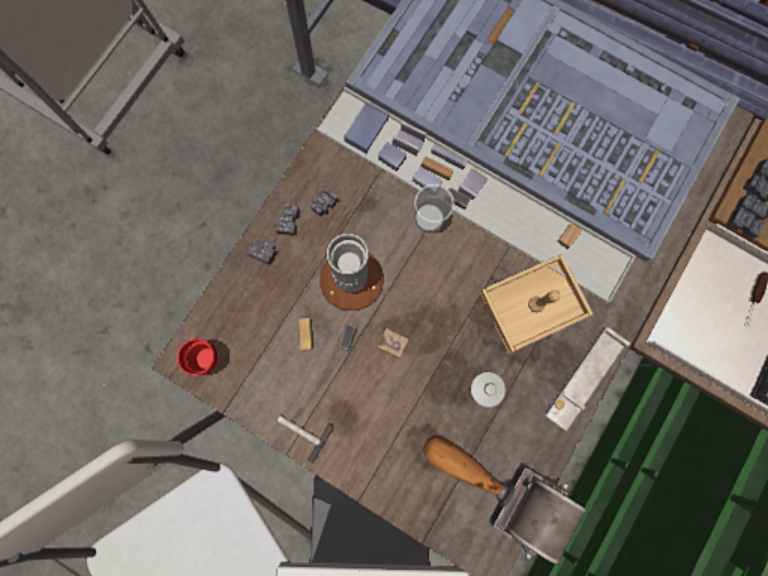

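The stack stands at (348,258), the lid is still at (488,390), and the muller is upright in the tray at (543,300). I'll re-measure the lid from hover and grasp it.

```bash
python3 - <<'E'
from workcell import r,optics,command_gripper as g
from h import *
L=np.array([.4508,-.191])
r.reach((*L,.25),q(0)); g(.045)
p,d,W=wpic(r,optics,"lid0")
near=(d>0)&(np.hypot(W[...,0]-L[0],W[...,1]-L[1])<.07)
K=W[near&(W[...,2]>.033)&(W[...,2]<.045)];F=W[near&(W[...,2]>.012)&(W[...,2]<.024)]
fit=lambda P:(len(P),np.round(cv2.minEnclosingCircle(P[:,:2].astype(np.float32))[0],4),cv2.minAreaRect(P[:,:2].astype(np.float32))[0],np.median(P[:,2]))
print(fit(K),fit(F))
E
```

```text
(251, array([ 0.4506, -0.1893]), (0.4502941071987152, -0.18942055106163025), np.float64(0.039878973637839654)) (1714, array([ 0.4509, -0.1892]), (0.45116275548934937, -0.1891794502735138), np.float64(0.018316977445190036))
```

```bash
python3 - <<'E'
from workcell import r,optics,command_gripper as g
from h import *
L=(.4506,-.191);C=(.6383,.0522);h=.046
st=lambda m:print(m,np.round(r.read_state()["eef_pos"],4),"w %.4f"%r.read_state()["grip_width"],"F",np.round(r.read_state()["contact_force"],1),"t %.1f"%r.read_state()["time_s"])
print(r.move_straight((*L,h),speed=.1,max_force=6)); g(0,70); st("grip")
z0=r.read_state()["eef_pos"][2]
r.move_straight((*L,.37),speed=.2); st("lift")
r.reach((*C,.37),q(0)); r.move_straight((*C,.26),speed=.15)
print(r.move_straight((*C,.225),speed=.03,max_force=4)); st("laid"); print("lid z",r.read_state()["eef_pos"][2]-z0,"home .188")
print(r.move_straight((*C,.225),speed=.02,max_force=20)); st("pressed"); print("lid z",r.read_state()["eef_pos"][2]-z0)
E
```

```text
False
grip [ 0.4507 -0.1911  0.0465] w 0.0171 F [-1.7 -0.   4.7] t 53.8
lift [ 0.4503 -0.1909  0.3691] w 0.0170 F [ 0.  -0.  -1.6] t 55.5
True
laid [0.638  0.0524 0.2354] w 0.0165 F [ 0.4  0.4 -1.5] t 58.4
lid z 0.18889521728761977 home .188
True
pressed [0.6392 0.0524 0.2345] w 0.0170 F [-0.2 -0.3  5.5] t 58.7
lid z 0.18796564750318648
```

```bash
python3 - <<'E'
from workcell import r,optics,command_gripper as g
from h import *
C=(.6386,.0522)
g(.045); r.move_straight((*C,.35),speed=.2); g(0,40)
def look(n):
    p,d,W=wpic(r,optics,n);m=(d>0)&(np.hypot(W[...,0]-C[0],W[...,1]-C[1])<.045)
    for nm,a,b in(("flange top (home .205)",.198,.216),("knob top (home .227)",.221,.24)):
        P=W[m&(W[...,2]>a)&(W[...,2]<b)]
        if len(P)<5: print(nm,"none");continue
        A=np.c_[P[:,:2]-P[:,:2].mean(0),np.ones(len(P))];s=np.linalg.lstsq(A,P[:,2],rcond=None)[0]
        print(nm,len(P),"%.4f tilt %.3f"%(np.median(P[:,2]),np.hypot(*s[:2])),cv2.minAreaRect(P[:,:2].astype(np.float32))[0])
look("lid1")
print(r.move_straight((*C,.265),speed=.1,max_force=5))
print(r.move_straight((*C,.245),speed=.02,max_force=18)); s=r.read_state(); print("contact tip z",s["eef_pos"][2]-.025,s["contact_force"])
r.move_straight((*C,.35),speed=.1); look("lid2"); print(r.read_state()["time_s"])
E
```

```text
flange top (home .205) 2890 0.2063 tilt 0.015 (0.6390971541404724, 0.05363473296165466)
knob top (home .227) 438 0.2280 tilt 0.130 (0.6389023661613464, 0.05337017774581909)
False
True
contact tip z 0.2275170472439149 [-1.18589328  0.65788173  6.27881567]
flange top (home .205) 2922 0.2062 tilt 0.016 (0.6391363143920898, 0.0534442700445652)
knob top (home .227) 442 0.2279 tilt 0.129 (0.638826310634613, 0.05327272415161133)
63.275
```

View pics/lid2.png

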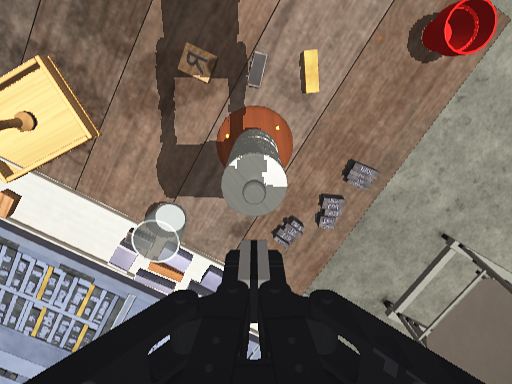

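The lid at (255,185) sits flat and is home: knob top at 0.2275 by contact, 0.227 expected. I'll retreat and do a final check.

```bash
python3 - <<'E'
from workcell import r,optics
from h import *
r.movej([1.177,0.342,1.524,0,1.275,-.146]); r.hold(.5)
z0=np.load("top0.npz");p,d=optics.get_image("top");W0=cloud(optics,"top",z0["d"]);W=cloud(optics,"top",d)
for n,(u,v) in dict(brass=(306,333),quoin=(347,337),sort=(393,343)).items():
    v,u=int(v/1.5),int(u/1.5);s=np.s_[v-14:v+15,u-12:u+13]
    print(n,"max depth change %.4f"%np.median(abs(d[s]-z0["d"][s])),"99%% %.4f"%np.percentile(abs(d[s]-z0["d"][s]),90))
sel=lambda a,b,c,R:W[(np.hypot(W[...,0]-c[0],W[...,1]-c[1])<R)&(W[...,2]>a)&(W[...,2]<b)]
F=sel(.198,.212,S,.05);print("flange z",np.median(F[:,2]),F[:,:2].mean(0),"tilt",np.linalg.lstsq(np.c_[F[:,:2]-F[:,:2].mean(0),np.ones(len(F))],F[:,2],rcond=None)[0][:2])
M=sel(.09,.13,(.604,-.28),.05);print("muller top",M.mean(0))
i,_=optics.get_image("side");cv2.imwrite("pics/side2.png",cv2.resize(i[:,:,::-1],(768,576)));print(r.read_state()["time_s"])
E
```

```text
brass max depth change 0.0017 99% 0.0039
quoin max depth change 0.0017 99% 0.0042
sort max depth change 0.0017 99% 0.0040
flange z 0.20538256370586577 [0.63733151 0.05147299] tilt [ 0.01355223 -0.00324132]
muller top [ 0.6017497  -0.27672416  0.10707642]
66.325
```

View pics/side2.png

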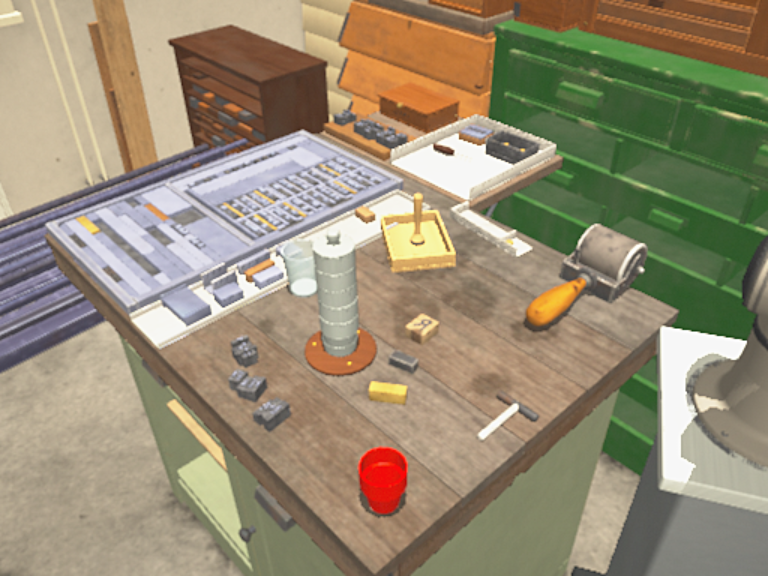

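The side view shows five nested cups with the lid on at (338,290), the muller standing in the tray at (417,220), and the bystanders and red cup untouched. I'm handing it in.

```bash
python3 -c "
from workcell import r
print(r.finish_job())"
```

```text
the job is handed in; nothing more can be done
None
```

The job is done and handed in, at about 66 s on the robot's clock. `finish_job` reports no verdict.

I moved the one muller to the tray, nested all five grey cups in the stand, and pressed the lid home in the top cup. The red cup was never touched.

**What the checks showed**
- **Cups:** each rim read within 1 mm of its nested height as it was placed, the last at 0.2028 m against 0.202 m. Measured tilt was 0.006 rad or less.
- **Lid:** the flange top read 0.2054 m against 0.205 m, and the knob top was at 0.2275 m by touch against 0.227 m. A second press did not move it. The lid was already at home height when the first light contact stopped the arm, so I never saw the 5 to 7 mm proud stage.
- **Muller:** standing upright in the tray.
- **Loose blocks:** the brass block, type block and quoin did not shift in the before and after depth images, beyond noise.

**What disagreed**
- **Cameras:** the wrist and top cameras differ by about 2 mm in y, within the stated calibration. I followed the top camera, which agreed with the arm's own position.
- **Lid tilt:** the camera fits gave about 0.014 to 0.016 rad, under the 0.045 limit. I put this down to measurement error at the knob edge.

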